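Free the centrifuge rotor, spin it by hand and shut the lid

TASK

Somebody was cleaning the small centrifuge and left the spatula standing in its bowl: take it out and lay it flat on the open bench, well clear of the machine. Then check that the rotor turns freely: push it gently round by its arms, always the same way, so that it runs on briskly by itself when you let go and goes well over one full turn in all, and let it run down to a stop. Finally shut the lid without slamming it, leaving the other things standing where they are.

Things in the scene. Friction and masses are not known exactly. Their poses are not given: they have to be found in the camera images.
- centrifuge: small white bench-top centrifuge, fixed; origin on the bench under the rotor's axis, z up, its front (grey panel, black dial) faces its own -x. Housing from x -127 to +117 mm (dial to -145, hinge to +130), y -115 to +115 mm; flat deck on top at z 132 mm with an open round bowl in it
- bowl_centre (a point): middle of the bowl's mouth, on the rotor's axis, at deck height (z 132 mm). Steel bowl, 180 mm bore, upright wall, floor at z 45 mm (87 mm deep), rubber ring 2 mm high round the mouth; a fixed motor boss 40 mm across stands in the middle of the floor, up to z 65 mm
- rotor (a joint): angle of the bare metal rotor about its upright axis, rad, counter-clockwise from above positive, no stops; starts between -0.25 and 0.25. Four arms with tube sleeves; at joint 0 they lie at 45, 135, 225, 315 degrees in the centrifuge's frame, open sectors between. Little friction: let go at 3 rad/s it slows by about 1 rad/s each second
- rotor_hub (a point): top of the nut on the rotor's axis, z 116 mm. The hub below is 40 mm across, up to z 107 mm; from it four flat arms, 14 mm wide, z 88 to 98 mm, reach out to 50 mm from the axis, each with a tube sleeve at its end
- sleeve_a (a point): centre of the mouth of one of the four empty sleeves (that at 45 degrees + joint rotor in the centrifuge's frame; the others every 90 degrees): 48 mm from the axis, z 110 mm. Sleeves are 21 mm thick (23 at the mouth) and slant 30 degrees from upright, outwards going down: foot 76 mm from the axis, z 62 mm
- lid (a joint): opening of the lid, rad: 0 = shut flat on the deck, 1.57 = upright; starts open behind the bowl, leaning back at 1.68 to 1.85 (stop 1.95). The stiff damped hinge holds it anywhere above about 1.3 rad; brought forward to 1.1 rad or less it sinks shut softly by itself in 2 to 3 s. Moving it takes 1 to 3 N at the edge
- lid_edge (a point): middle of the lid's free front edge, 223 mm from the hinge; its top while open. The lid is a white plate with a round clear window, 212 mm from hinge to edge, 218 mm wide, 12 mm thick, with a grey grip 90 mm wide and 16 mm thick in the middle of the edge; 280 g
- lid_hinge (a point): middle of the lid's hinge line, which runs along the centrifuge's y, at x 117 mm, z 135 mm in the centrifuge's frame
- spatula: steel spatula, black grip, 151 mm long, 11 mm wide, 9 mm thick, 25 g. Origin mid-length on one broad face, z square to that face, length along y, grip at the +y end. Starts in a sector between two rotor arms: blade on the bowl's floor against the boss, leaning out over the rim at about 54 degrees from level, broad face up, the last 40 mm of the grip above the deck
- bottle_amber: bystander: amber screw-cap bottle, 58 mm across, 125 mm high; origin under its centre
- bottle_white: bystander: white bottle with white screw cap, 52 mm across, 112 mm high; origin under its centre
- cap_bottle: bystander: white bottle with dark blue screw cap, 52 mm across, 112 mm high; origin under its centre
- small_beaker: bystander: small glass beaker, 72 mm across, 98 mm high; origin under its centre
- tip_box: bystander: box of pipette tips, 68 x 118 mm (x, y), 64 mm high; origin under its centre
- wash_bottle: bystander: wash bottle with bent jet, body 62 mm across, 93 mm with the jet, 187 mm high; origin under the middle of its whole length, the body's axis 16 mm towards its own +x
- beaker_front: tall glass beaker standing fixed at the back right, 109 mm across, 182 mm high; origin under its centre. Except for the things listed, the bench is open from its front edge at x 0.33 m to x 0.60 m, between y -0.45 and 0.40 m (tray and small things left of that)

How it is judged:
On the way, in this order (a step that is already met when the one before it is completed fails the run):
1. the spatula lies flat on the bench beside the centrifuge, let go (height (world z) of spatula below 0.02 m and horizontal distance between spatula and centrifuge above 0.17 m and contact force between the fingers and spatula below 0.05 N and linear speed of spatula below 0.02 m/s), for 0.2 s.
2. the rotor runs on by itself faster than 1.5 rad/s, the fingers touching nothing of the centrifuge ((velocity of joint rotor above 1.5 rad/s or velocity of joint rotor below -1.5 rad/s) and contact force between the fingers and centrifuge below 0.05 N), for 0.3 s.
3. the rotor has gone round more than a full turn and has run down to a stop, the fingers not touching the centrifuge (velocity of joint rotor between -0.1 and 0.1 rad/s and (value of joint rotor above 6.55 rad or value of joint rotor below -6.55 rad) and contact force between the fingers and centrifuge below 0.05 N), for 0.3 s.
At the end, for the whole second after the job is handed in: The lid is shut (within 0.05 rad), the rotor stands still after more than a full turn (joint beyond 6.55 rad either way), and the spatula lies flat and released on the bench, its middle more than 170 mm from the rotor's axis and lower than 20 mm (all of step 1 and value of joint lid below 0.05 rad and velocity of joint rotor between -0.1 and 0.1 rad/s and (value of joint rotor above 6.55 rad or value of joint rotor below -6.55 rad)); the robot touches nothing.
It fails at once if the lid is slammed (faster than 2.5 rad/s) (velocity of joint lid below -2.5 rad/s).
It fails at once if the rotor or housing is hit or pressed hard (over 60 N) (contact force between the fingers and centrifuge above 60 N).
It fails at once if a bystander (bottle, beaker, tip box) is pushed more than 30 mm or tipped (distance of any of bottle_amber, bottle_white, cap_bottle, small_beaker, tip_box, wash_bottle from where it was at the start of the episode above 0.03 m or angle between any of bottle_amber, bottle_white, cap_bottle, small_beaker, tip_box, wash_bottle's own z axis and vertical above 0.35 rad).
It also fails if it takes over 72 s, if anything falls off the work surface, if the arm or the gripper's body presses on something with over 40 N, if the wrist force passes 120 N, or if a joint passes its speed limit or range.

ROBOT

A 7-joint arm with a two-finger parallel gripper is mounted at the origin on a cart in front of the work surface, level with it; the furniture and walls round the work are solid. World frame = base frame: x ahead of the robot, y to its left, z up, the work surface at z = 0. Lengths are in m, angles in rad, forces in N, time in s.
With the tool pointing down it reaches from about 0.4 to 0.875 m from the base axis. Payload 4.4 kg.
Tool frame: the origin (TCP) lies between the finger pads; the fingertips stand 25 mm ahead of it and the grasp point (between the pads) lies 6 mm ahead of it (tip_reach is the distance from the TCP to the fingertips, in m); z points along the fingers, y is the line along which they close (so a half turn about z gives the same grasp; the last joint's range is limited). The gripper opens to 85 mm and grips with 20 to 120 N. Pads are 22 mm wide; open, the fingers measure 114 mm over their backs; the gripper's body (76 mm by 85 mm) begins 54 mm behind the grasp point. The pads swing forward as they close: fully open they stand 13 mm farther back than shut.
Start: joints at [-1.387, 0.628, 0.038, 1.517, -0.027, 0.996, -0.02], TCP at [0.161, 0.63, 0.256] pointing down, gripper open.
Joint ranges: [-3.06, 3.06], [-0.37, 2.12], [-1.25, 1.32], [0.18, 2.47], [-1.1, 4.24], [0.23, 1.98], [-2.94, 2.94]. Speed limits (rad/s): [2.57, 2.57, 3.14, 3.14, 3.14, 3.14, 3.14].

INTERFACE

Orientations are given as a unit quaternion [x, y, z, w].
In Python, from station import state, snapshot, hand_in, tip_reach gives the robot as it stands.
- The arm moves only by the tool move_arm, never from a script. Its argument "deltas" is a list of rows, each an object with "linear": the shift along the world's x, y, z in cm, a list of three; "roll": the turn about the world's z in rad; "claw": the opening, from 0 (shut) to 1 (fully open). In form: [{"linear": [dx, dy, dz], "roll": roll, "claw": claw}, ...]. A call has 1 to 8 rows; each row is the pose to reach, as a shift and turn from the pose commanded when the call began; what a row does not reach only later rows make up. A row lasts 1/8 s, in which the tool goes at most 62.5 mm and 10.7 degrees, less where a joint would pass 70% of its speed; a pose out of reach is approached as far as the arm can. A call with a gripper value outside its range is refused whole. The fingers move at their own pace and stop on an object; "grip_force" is the grip in N (left out, the last holds). Time passes only in rows, so rows that repeat a pose let the fingers close. It gives the time, the measured TCP pose, the force, the opening and the grip force at its end, in the units of the state.
- state(): the state, without advancing time (a new reading comes with each control period).
- snapshot(name): name is "scene" or "top" or "wrist"; returns a dict with "img" (480x640x3 uint8, blue, green, red), "mtx" (3x3 intrinsics, pixels), "T" (4x4, takes a point from camera to world coordinates); the wrist camera has in their place "hand_eye" (4x4, takes a point from camera to tool coordinates, whose origin is the TCP and whose axes are the flange's). Camera axes: x right, y down, z forward; pixel columns grow to the right and rows downward; lengths in m; the calibration is good to about 2 mm. The wrist camera is an equidistant fisheye: a pixel r from the principal point sees the ray r / f radians off the axis. A picture is of the moment at which its call begins: read the wrist's pose just before it. There is no depth.
- hand_in(): hands the job in; it is judged then, once.
The state is a dict: "t": time; "joint_positions": joint angles; "joint_velocities": joint speeds; "joint_efforts": joint torques, N m; "tool_pos": TCP position; "tcp_rot": TCP orientation; "wrist_force": force on the tool from outside, world axes, zero at the start; "torque": the same for the moment, N m; "grip_width": finger opening in m; "finger_force": force on a finger pad.
Only numpy, scipy, OpenCV 4.12 (cv2) and the standard library are available. Lean on these libraries where they do the work, as an engineer would, in place of code of your own. Each camera call takes 0.05 s, during which the arm holds its last target. There are 200 camera calls.

## Working session

There is one attempt and no reset: what is moved stays moved. The work goes in short steps, Python scripts to look and compute and a tool call to move; the robot and the scene stay as the last step left them, time stands still between calls to the robot, and variables do not carry over. Pictures are saved under pics/ and viewed, at most 10 in all, crops included, and the job is handed in when it is done.

Besides the shell and the picture viewer there is one more tool, called after ">>>" by a JSON object that holds its "name" and its "arguments", one argument or row to a line. move_arm: Moves the arm, as the interface text tells. Its arguments: {"type":"object","properties":{"deltas":{"type":"array"},"grip_force":{"type":"number"}},"required":["deltas"]}

```bash
mkdir -p pics; cat > h.py <<'E'
import numpy as np, cv2
from station import state, snapshot, hand_in, tip_reach
def ray(s,u,v):
    K,T=s["mtx"],s["T"]; d=np.linalg.inv(K)@[u,v,1]; return T[:3,3],T[:3,:3]@d
def atz(s,u,v,z):
    o,d=ray(s,u,v); return o+d*(z-o[2])/d[2]
def proj(s,P):
    T=np.linalg.inv(s["T"]); P=np.atleast_2d(P); q=(T[:3,:3]@P.T).T+T[:3,3]; q=(s["mtx"]@q.T).T; return q[:,:2]/q[:,2:]
E
python3 - <<'E'
from h import *
import pickle
for n in("scene","top"):
    s=snapshot(n); cv2.imwrite(f"pics/{n}0.png",s["img"]); print(n,s["mtx"].tolist(),np.round(s["T"],3).tolist())
    pickle.dump({k:np.array(s[k]) for k in("img","mtx","T")},open(n+"0.pkl","wb"))
st=state(); print({k:np.round(v,3).tolist() for k,v in st.items()}, tip_reach)
E
```

```text
scene [[547.2283535932971, 0.0, 311.64088640520015], [0.0, 547.2283535932971, 239.65945911519174], [0.0, 0.0, 1.0]] [[0.734, -0.265, 0.625, -0.402], [-0.679, -0.316, 0.663, -0.984], [0.022, -0.911, -0.412, 0.759], [0.0, 0.0, 0.0, 1.0]]
top [[494.9753962499881, 0.0, 326.00735586055987], [0.0, 494.9753962499881, 237.05383619271186], [0.0, 0.0, 1.0]] [[0.013, -0.99, 0.141, 0.408], [-1.0, -0.012, 0.002, 0.052], [-0.0, -0.141, -0.99, 1.202], [0.0, 0.0, 0.0, 1.0]]
{'t': 0.1, 'joint_positions': [-1.387, 0.629, 0.038, 1.518, -0.027, 0.996, -0.02], 'joint_velocities': [0.001, -0.002, 0.001, -0.002, -0.001, -0.001, -0.002], 'joint_efforts': [0.003, -56.453, 1.231, -19.397, 0.011, 0.005, -0.0], 'tool_pos': [0.161, 0.629, 0.255], 'tcp_rot': [0.125, 0.992, -0.001, -0.0], 'wrist_force': [0.075, -0.676, -0.231], 'torque': [0.0, 0.057, -0.003], 'finger_force': 0.0, 'grip_width': 0.086} 0.025
```

View pics/scene0.png

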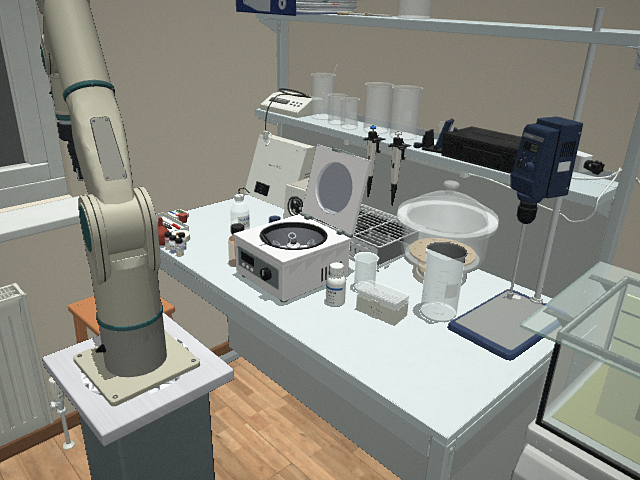

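View pics/top0.png

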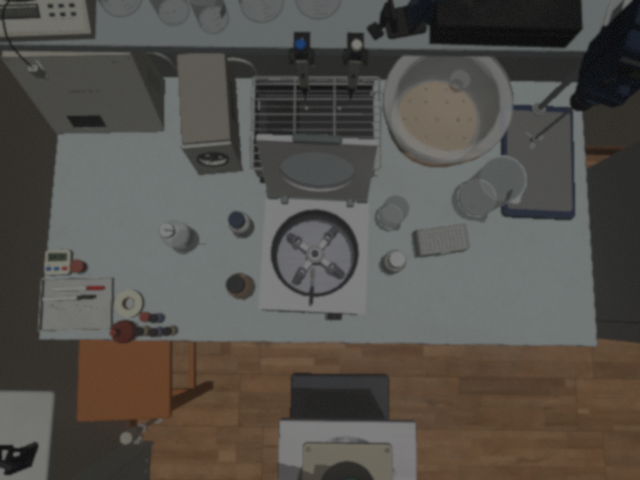

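The top view shows the centrifuge with its bowl near (315,253), the nut at about (315,254) and the spatula leaning to the front at about (311,290). The bottles stand on either side. I'll enlarge it.

```bash
python3 - <<'E'
from h import *
import pickle
s=pickle.load(open("top0.pkl","rb"))
c=s["img"][185:325,220:410]; c=cv2.resize(c,None,fx=4.2,fy=4.2,interpolation=cv2.INTER_CUBIC); c=cv2.convertScaleAbs(c,alpha=1.6)
cv2.imwrite("pics/topc.png",c)
E
```

```text
(no output)
```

View pics/topc.png

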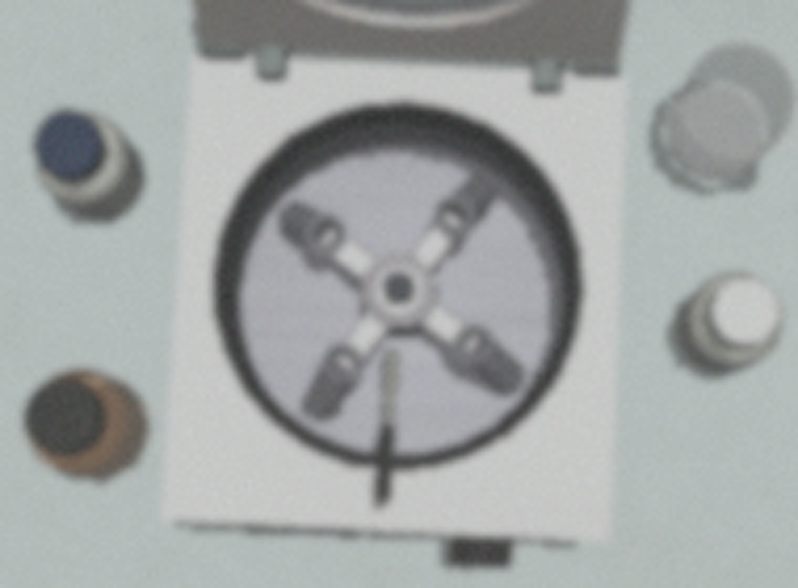

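The enlarged crop shows the ring centred at (398,284), the nut at (399,289) and the tip of the spatula's grip at (381,504). The deck corners are at (165,522), (608,543), (190,62) and (630,75).

```bash
python3 - <<'E'
from h import *
import pickle
s=pickle.load(open("top0.pkl","rb"))
f=lambda x,y,z: atz(s,x/4.2+220-.4,y/4.2+185-.4,z)[:2]
c1=f(398,284,.134);c2=f(399,289,.116);print("centre",c1,c2)
A,B,C,D=[f(*p,.132) for p in((165,522),(608,543),(190,62),(630,75))]
print("corners",A,B,C,D)
c=(c1+c2)/2
print("front dir y", np.degrees(np.arctan2(*(A-B)[::-1]))-90, "sides",np.degrees(np.arctan2(*(C-A)[::-1])),np.degrees(np.arctan2(*(D-B)[::-1])), np.linalg.norm(A-B))
for p in((327,236),(457,219),(347,362),(478,345)):
    d=f(*p,.110)-c; print("sleeve",np.linalg.norm(d),np.degrees(np.arctan2(d[1],d[0])))
e=f(381,504,.165);g=f(386,430,.12); print("spat end",e,"mid",g,np.degrees(np.arctan2(*(e-c)[::-1])), e-c)
for n,p,z in(("amber",(65,413),.125),("cap",(70,145),.112),("white",(745,310),.112),("beaker",(712,130),.09)): print(n,f(*p,z))
E
```

```text
centre [0.52706475 0.0791984 ] [0.52643455 0.07908862]
corners [0.40388055 0.19598564] [ 0.39615396 -0.0296664 ] [0.64326458 0.19044739] [ 0.63918974 -0.0408165 ]
front dir y -1.9611079780851668 sides -1.3253252863828646 -2.6268003697254545 0.2257842848111492
sleeve 0.04782793157955664 54.01940874787408
sleeve 0.048522468846195675 -38.3235532461619
sleeve 0.04697003762237301 145.19938069650453
sleeve 0.05084688773315738 -124.44028144867401
spat end [0.41415994 0.08507014] mid [0.45244984 0.08456087] 176.9867761405294 [-0.11258971  0.00592663]
amber [0.4589003  0.25034738]
cap [0.60174221 0.25556556]
white [ 0.51804698 -0.10309792]
beaker [ 0.61830487 -0.08904299]
```

Centrifuge axis is at about (0.527, 0.079), yaw about -2°, rotor joint about +0.19. The spatula leans straight to the front, with its grip end at about (0.414, 0.085). First I'll bring the gripper over it.

>>> {"name": "move_arm", "arguments": {
  "deltas": [
    {"linear": [3, -4.5, 1], "roll": 0.05, "claw": 1},
    {"linear": [6.5, -9.5, 2], "roll": 0.1, "claw": 1},
    {"linear": [10, -14, 3], "roll": 0.15, "claw": 1},
    {"linear": [13.5, -18.5, 4], "roll": 0.2, "claw": 1},
    {"linear": [17, -23, 4.5], "roll": 0.23, "claw": 1},
    {"linear": [19, -28.5, 4.5], "roll": 0.23, "claw": 1},
    {"linear": [21, -34, 4.5], "roll": 0.23, "claw": 1},
    {"linear": [22.5, -39.5, 4.5], "roll": 0.23, "claw": 1}
  ],
  "grip_force": 25
}}

```text
t: 1.1
tool_pos: [0.3862, 0.2328, 0.3012]
tcp_rot: [0.01, 1.0, -0.0, 0.0]
wrist_force: [0.9, -0.0, 0.1]
grip_width: 0.0855
finger_force: 0.0
```

>>> {"name": "move_arm", "arguments": {
  "deltas": [
    {"linear": [1, -5, -1], "roll": 0, "claw": 1},
    {"linear": [2.5, -10, -2], "roll": 0, "claw": 1},
    {"linear": [3.5, -15, -3], "roll": 0, "claw": 1},
    {"linear": [3.7, -15, -3], "roll": 0, "claw": 1},
    {"linear": [3.7, -15, -3], "roll": 0, "claw": 1}
  ]
}}

```text
t: 1.72
tool_pos: [0.4227, 0.0853, 0.2713]
tcp_rot: [0.01, 1.0, 0.0, -0.0]
wrist_force: [-0.0, 0.2, -0.4]
grip_width: 0.085
finger_force: 0.0
```

```bash
python3 - <<'E'
from h import *
st=state(); print({k:np.round(st[k],3).tolist() for k in("t","tool_pos","tcp_rot","joint_positions")})
s=snapshot("wrist"); cv2.imwrite("pics/w1.png",cv2.convertScaleAbs(s["img"],alpha=1.3))
print(s["mtx"].tolist(),np.round(s["hand_eye"],3).tolist())
from scipy.spatial.transform import Rotation as R
T=np.eye(4);T[:3,:3]=R.from_quat(st["tcp_rot"]).as_matrix();T[:3,3]=st["tool_pos"];T=np.linalg.inv(T@s["hand_eye"])
for P in((.414,.085,.167),(.423,.085,.155),(.448,.085,.12),(.527,.079,.116)):
    q=T[:3,:3]@P+T[:3,3]; n=np.hypot(q[0],q[1]); r=np.arctan2(n,q[2])*s["mtx"][0,0]; print(P,s["mtx"][:2,2]+r*q[:2]/n)
E
```

```text
{'t': 1.725, 'tool_pos': [0.423, 0.085, 0.271], 'tcp_rot': [0.01, 1.0, 0.0, -0.0], 'joint_positions': [-0.338, 0.299, 0.095, 2.075, -0.041, 0.769, 1.334]}
[[371.64829954431775, 0.0, 320.50804037080104], [0.0, 371.64829954431775, 240.4206881794876], [0.0, 0.0, 1.0]] [[0.001, -0.964, -0.266, 0.068], [1.0, 0.001, -0.0, 0.001], [0.0, -0.266, 0.964, -0.117], [0.0, 0.0, 0.0, 1.0]]
(0.414, 0.085, 0.167) [318.89347528 238.02511995]
(0.423, 0.085, 0.155) [319.25097821 246.54525119]
(0.448, 0.085, 0.12) [320.06121739 265.03133393]
(0.527, 0.079, 0.116) [314.88095678 350.32063372]
```

View pics/w1.png

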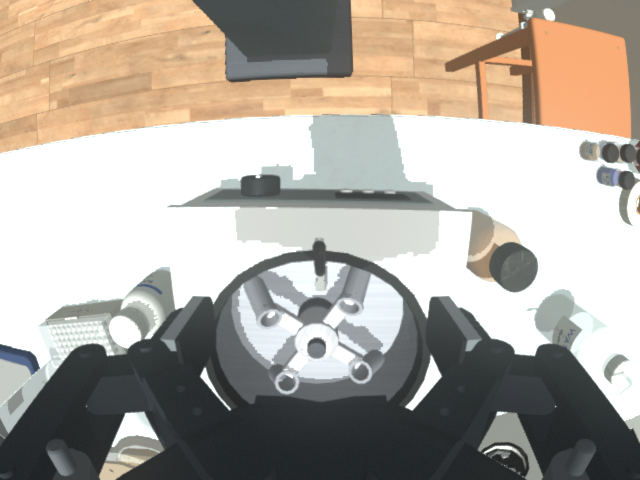

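The grip end shows at (319,240), where I predicted (319,238), and the nut is at (316,348), so both positions agree. Descending and gripping.

>>> {"name": "move_arm", "arguments": {
  "deltas": [
    {"linear": [0, 0, -4], "roll": 0, "claw": 1},
    {"linear": [0, 0, -7.5], "roll": 0, "claw": 1},
    {"linear": [0, 0, -10], "roll": 0, "claw": 1},
    {"linear": [0, 0, -10.6], "roll": 0, "claw": 1},
    {"linear": [0, 0, -10.6], "roll": 0, "claw": 0.5},
    {"linear": [0, 0, -10.6], "roll": 0, "claw": 0},
    {"linear": [0, 0, -10.6], "roll": 0, "claw": 0},
    {"linear": [0, 0, -10.6], "roll": 0, "claw": 0}
  ],
  "grip_force": 30
}}

```text
t: 2.78
tool_pos: [0.423, 0.0849, 0.1658]
tcp_rot: [0.01, 1.0, 0.0, 0.001]
wrist_force: [0.3, 0.0, -0.5]
grip_width: 0.0125
finger_force: 0.0
```

>>> {"name": "move_arm", "arguments": {
  "deltas": [
    {"linear": [0, 0, 0], "roll": 0, "claw": 0},
    {"linear": [0, 0, 0], "roll": 0, "claw": 0}
  ]
}}

```text
t: 3.02
tool_pos: [0.4229, 0.0848, 0.1655]
tcp_rot: [0.01, 1.0, 0.0, 0.0]
wrist_force: [-0.6, 0.3, 2.0]
grip_width: 0.0089
finger_force: 33.2
```

>>> {"name": "move_arm", "arguments": {
  "deltas": [
    {"linear": [-0.6, 0, 0.9], "roll": 0, "claw": 0},
    {"linear": [-1.5, 0, 2.5], "roll": 0, "claw": 0},
    {"linear": [-2.3, 0, 5], "roll": 0, "claw": 0},
    {"linear": [-2.5, 0, 8], "roll": 0, "claw": 0},
    {"linear": [-2.5, 0, 11], "roll": 0, "claw": 0},
    {"linear": [-2.5, 0, 13.5], "roll": 0, "claw": 0},
    {"linear": [-2.5, 0, 14], "roll": 0, "claw": 0}
  ]
}}

```text
t: 3.9
tool_pos: [0.3978, 0.085, 0.3068]
tcp_rot: [0.01, 1.0, 0.001, 0.001]
wrist_force: [0.7, -0.7, -1.9]
grip_width: 0.0088
finger_force: 32.9
```

```bash
python3 - <<'E'
from h import *
s=snapshot("scene"); c=s["img"][130:330,200:420]; cv2.imwrite("pics/s2.png",cv2.resize(c,None,fx=2.7,fy=2.7,interpolation=cv2.INTER_CUBIC))
import pickle
t=pickle.load(open("top0.pkl","rb")); print([np.round(atz(t,u,v,.064),3)[:2] for u,v in((416,256),(468,252),(415,232),(466,226))])
st=state();print(st["grip_width"],st["tool_pos"])
E
```

```text
[array([ 0.529, -0.154]), array([ 0.54 , -0.274]), array([ 0.585, -0.152]), array([ 0.601, -0.271])]
0.008595524403220799 [0.39764096 0.08491844 0.30636577]
```

View pics/s2.png

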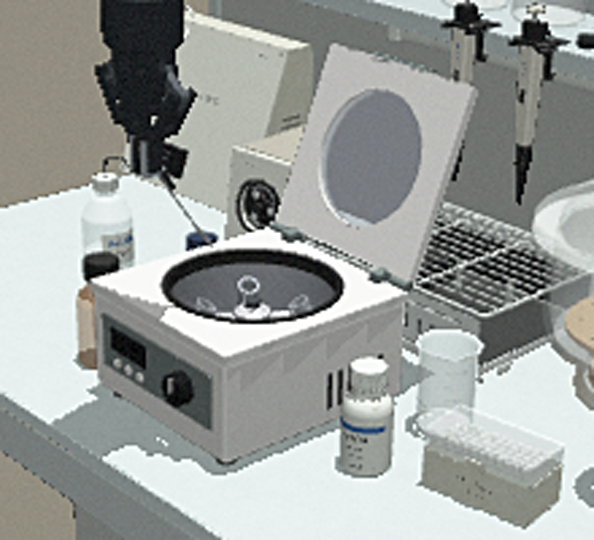

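The spatula is held cleanly at its original slant. I'll carry it to the open bench at front right (y about -0.30).

>>> {"name": "move_arm", "arguments": {
  "deltas": [
    {"linear": [0.5, -5.5, 0], "roll": 0, "claw": 0},
    {"linear": [1, -11, 0], "roll": 0, "claw": 0},
    {"linear": [1, -16.5, 0], "roll": 0, "claw": 0},
    {"linear": [1, -22, 0], "roll": 0, "claw": 0},
    {"linear": [1, -27.5, 0], "roll": 0, "claw": 0},
    {"linear": [1, -33, -1], "roll": 0, "claw": 0},
    {"linear": [1, -38.5, -3], "roll": 0, "claw": 0},
    {"linear": [1, -38.5, -6], "roll": 0, "claw": 0}
  ]
}}

```text
t: 4.95
tool_pos: [0.4062, -0.3052, 0.244]
tcp_rot: [0.014, 1.0, -0.002, -0.0]
wrist_force: [0.2, 2.0, -0.4]
grip_width: 0.0088
finger_force: 32.9
```

>>> {"name": "move_arm", "arguments": {
  "deltas": [
    {"linear": [0, 0, -4], "roll": 0, "claw": 0},
    {"linear": [0, 0, -8], "roll": 0, "claw": 0},
    {"linear": [0, 0, -10.5], "roll": 0, "claw": 0},
    {"linear": [0, 0, -12], "roll": 0, "claw": 0},
    {"linear": [0, 0, -13], "roll": 0, "claw": 0},
    {"linear": [0, 0, -14], "roll": 0, "claw": 0},
    {"linear": [0, 0, -15], "roll": 0, "claw": 0}
  ],
  "grip_force": 20
}}

```text
t: 5.82
tool_pos: [0.407, -0.3007, 0.0957]
tcp_rot: [0.01, 1.0, -0.0, -0.0]
wrist_force: [-2.4, 0.1, 5.7]
grip_width: 0.009
finger_force: 35.1
```

>>> {"name": "move_arm", "arguments": {
  "deltas": [
    {"linear": [0, 0, -1], "roll": 0, "claw": 0},
    {"linear": [0, 0, -2], "roll": 0, "claw": 0},
    {"linear": [-0.2, 0, -3], "roll": 0, "claw": 0},
    {"linear": [-0.3, 0, -4], "roll": 0, "claw": 0},
    {"linear": [-0.4, 0, -5], "roll": 0, "claw": 0},
    {"linear": [-0.5, 0, -5.8], "roll": 0, "claw": 0},
    {"linear": [-0.5, 0, -6.3], "roll": 0, "claw": 0},
    {"linear": [-0.5, 0, -6.3], "roll": 0, "claw": 0}
  ]
}}

```text
t: 6.82
tool_pos: [0.4027, -0.3001, 0.0319]
tcp_rot: [0.01, 1.0, 0.0, -0.0]
wrist_force: [-0.1, 0.1, 2.3]
grip_width: 0.0087
finger_force: 32.7
```

```bash
python3 - <<'E'
from h import *
s=snapshot("scene"); print(state()["tool_pos"]); u,v=proj(s,(.43,-.3,.03))[0].astype(int); c=s["img"][max(0,v-90):v+70,u-100:u+100]; cv2.imwrite("pics/s3.png",cv2.resize(c,None,fx=3,fy=3,interpolation=cv2.INTER_CUBIC))
E
```

```text
[ 0.40276389 -0.30008383  0.03220221]
```

View pics/s3.png

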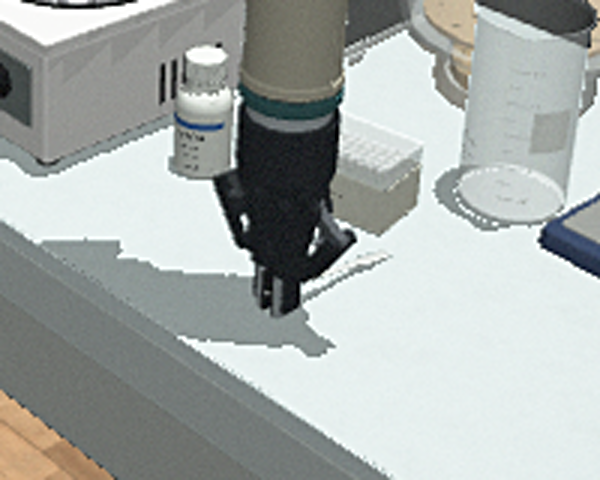

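The spatula has pivoted to nearly flat in the grip. I'll lower it the last few mm, release it and retreat.

>>> {"name": "move_arm", "arguments": {
  "deltas": [
    {"linear": [0, 0, -0.4], "roll": 0, "claw": 0},
    {"linear": [0, 0, -0.4], "roll": 0, "claw": 0.2},
    {"linear": [0, 0, -0.4], "roll": 0, "claw": 0.5},
    {"linear": [0, 0, -0.4], "roll": 0, "claw": 0.6},
    {"linear": [0, 0, 3], "roll": 0, "claw": 0.6},
    {"linear": [0, 0, 9], "roll": 0, "claw": 0.6},
    {"linear": [0, 0, 15], "roll": 0, "claw": 0.2},
    {"linear": [0, 0, 20], "roll": 0, "claw": 0}
  ]
}}

```text
t: 7.88
tool_pos: [0.4027, -0.3002, 0.2347]
tcp_rot: [0.01, 1.0, -0.0, 0.001]
wrist_force: [1.1, -0.7, -0.7]
grip_width: 0.0155
finger_force: 0.0
```

>>> {"name": "move_arm", "arguments": {
  "deltas": [
    {"linear": [0, 0, 2], "roll": 0, "claw": 0},
    {"linear": [0, 0, 2], "roll": 0, "claw": 0}
  ]
}}

```text
t: 8.12
tool_pos: [0.4034, -0.3006, 0.2539]
tcp_rot: [0.01, 1.0, -0.001, 0.002]
wrist_force: [-0.1, 0.7, -0.9]
grip_width: -0.0001
finger_force: 0.0
```

```bash
python3 - <<'E'
from h import *
s=snapshot("top"); c=s["img"][185:345,220:520]; cv2.imwrite("pics/t4.png",cv2.convertScaleAbs(cv2.resize(c,None,fx=2.6,fy=2.6,interpolation=cv2.INTER_CUBIC),alpha=1.6))
print(state()["tool_pos"],state()["grip_width"], "expect spat", proj(s,[(.39,-.3,.005),(.54,-.3,.005)]))
E
```

```text
[ 0.40272318 -0.29999305  0.25252341] 0.00017301234216163797 expect spat [[473.54156415 317.28311541]
 [471.71955537 254.76940822]]
```

View pics/t4.png

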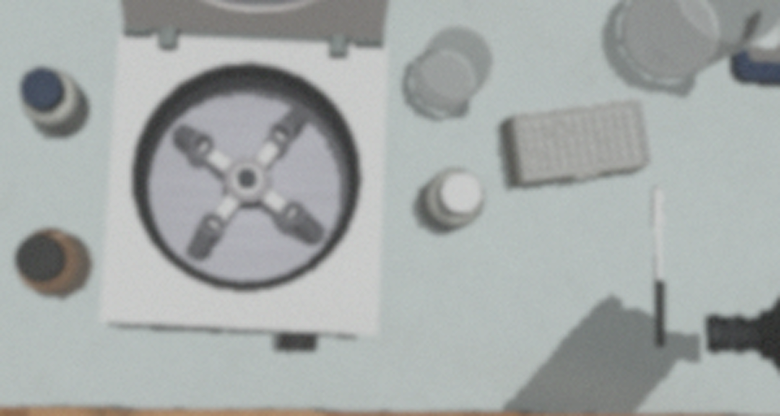

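The spatula lies flat from (658,185) to (660,345), and the rotor hasn't moved. Next I'll take the closed fingers over the open sector on the +y side.

>>> {"name": "move_arm", "arguments": {
  "deltas": [
    {"linear": [1, 5.5, 0], "roll": 0, "claw": 0},
    {"linear": [2, 11.5, 0], "roll": 0, "claw": 0},
    {"linear": [3, 17.5, 0], "roll": 0, "claw": 0},
    {"linear": [4, 23.5, 0], "roll": 0, "claw": 0},
    {"linear": [6, 29.5, 0], "roll": 0, "claw": 0},
    {"linear": [8, 35, 0], "roll": 0, "claw": 0},
    {"linear": [10, 40, 0], "roll": 0, "claw": 0},
    {"linear": [11.5, 43.6, -2], "roll": 0, "claw": 0}
  ]
}}

```text
t: 9.18
tool_pos: [0.5183, 0.1388, 0.2313]
tcp_rot: [0.009, 1.0, 0.0, 0.0]
wrist_force: [0.2, -0.4, -0.5]
grip_width: -0.0
finger_force: 0.0
```

>>> {"name": "move_arm", "arguments": {
  "deltas": [
    {"linear": [0, 0, -3], "roll": 0, "claw": 0},
    {"linear": [0, 0, -6], "roll": 0, "claw": 0},
    {"linear": [0, 0, -9], "roll": 0, "claw": 0},
    {"linear": [0, 0, -11], "roll": 0, "claw": 0},
    {"linear": [0, 0, -12], "roll": 0, "claw": 0},
    {"linear": [0, 0, -12], "roll": 0, "claw": 0}
  ]
}}

```text
t: 9.93
tool_pos: [0.5168, 0.1355, 0.1111]
tcp_rot: [0.01, 1.0, -0.0, -0.001]
wrist_force: [0.3, 0.6, 0.4]
grip_width: -0.0003
finger_force: 0.0
```

```bash
python3 - <<'E'
from h import *
st=state();p=st["tool_pos"];print(p,st["wrist_force"])
c=np.array([.527,.079]);a0=np.arctan2(*(p[:2]-c)[::-1]);print(a0)
a=a0
for i,d in enumerate([.1,.12,.16,.24,.32,.4,.48,.5,.5,.5]):
    a+=d; r=.057; print(i,round(np.degrees(a)),np.round((c+r*np.array([np.cos(a),np.sin(a)])-p[:2])*100,1))
E
```

```text
[0.51679966 0.13551392 0.11112359] [0.32543819 0.61902656 0.3643554 ]
1.7493662751079555
0 106 [-0.5 -0.2]
1 113 [-1.2 -0.4]
2 122 [-2.  -0.8]
3 136 [-3.1 -1.7]
4 154 [-4.1 -3.2]
5 177 [-4.7 -5.4]
6 205 [-4.2 -8. ]
7 233 [ -2.4 -10.2]
8 262 [  0.2 -11.3]
9 290 [  3. -11.]
```

>>> {"name": "move_arm", "arguments": {
  "deltas": [
    {"linear": [-0.7, -0.2, 0], "roll": 0, "claw": 0},
    {"linear": [-1.6, -0.6, 0], "roll": 0, "claw": 0},
    {"linear": [-2.6, -1.3, 0], "roll": 0, "claw": 0},
    {"linear": [-3.8, -2.6, 0], "roll": 0, "claw": 0},
    {"linear": [-4.6, -4.7, 0], "roll": 0, "claw": 0},
    {"linear": [-4.4, -7.4, 0], "roll": 0, "claw": 0},
    {"linear": [-3.2, -9.5, 4.5], "roll": 0, "claw": 0},
    {"linear": [-2.2, -10.3, 9.5], "roll": 0, "claw": 0}
  ]
}}

```text
t: 10.92
tool_pos: [0.4946, 0.0306, 0.2082]
tcp_rot: [0.011, 1.0, -0.0, -0.001]
wrist_force: [1.1, 1.0, 0.5]
grip_width: -0.0001
finger_force: 0.0
```

```bash
cat > rot.py <<'E'
from h import *
# rotor speed from two wrist pictures: unwrap ring about the hub, correlate
def grab():
    st=state(); s=snapshot("wrist")
    from scipy.spatial.transform import Rotation as R
    T=np.eye(4);T[:3,:3]=R.from_quat(st["tcp_rot"]).as_matrix();T[:3,3]=st["tool_pos"];T=np.linalg.inv(T@s["hand_eye"])
    a=np.radians(np.arange(360)); out=[]
    for r in np.linspace(.026,.044,7):
        P=np.c_[.527+r*np.cos(a),.079+r*np.sin(a),np.full(360,.098)]; q=P@T[:3,:3].T+T[:3,3]
        n=np.hypot(q[:,0],q[:,1]); rr=np.arctan2(n,q[:,2])*s["mtx"][0,0]
        uv=(s["mtx"][:2,2]+(rr/n)[:,None]*q[:,:2]).astype(np.float32)
        out.append(cv2.remap(cv2.cvtColor(s["img"],cv2.COLOR_BGR2GRAY),uv[:,:1].copy(),uv[:,1:].copy(),cv2.INTER_LINEAR)[:,0])
    p=np.mean(out,0); f=p[:90]+p[90:180]+p[180:270]+p[270:]   # 4-fold
    return st["t"],np.degrees(np.angle(np.sum((f-f.mean())*np.exp(1j*4*np.radians(np.arange(90))))))/4%90, s["img"],p
if __name__=="__main__":
    A=[grab() for _ in range(4)]
    for i in range(4): print(round(A[i][0],3),round(A[i][1],1))
    for i in range(3): print("speed", np.radians((A[i+1][1]-A[i][1]+10)%90-10)/(A[i+1][0]-A[i][0]))
    cv2.imwrite("pics/rw.png",A[-1][2])
    st=state();print(st["t"],st["tool_pos"],st["wrist_force"])
E
python3 rot.py
```

```text
10.925 72.3
10.975 86.9
11.025 81.5
11.075 70.1
speed 5.11663662830464
speed -1.885701406466757
speed 27.439495080992867
11.125 [0.49540081 0.03254595 0.20817136] [-0.38584891  0.39906266  0.12388069]
```

>>> {"name": "move_arm", "arguments": {
  "deltas": [
    {"linear": [-3, 1.5, 3], "roll": 0, "claw": 0},
    {"linear": [-6, 3, 6], "roll": 0, "claw": 0},
    {"linear": [-8.5, 4.8, 8], "roll": 0, "claw": 0},
    {"linear": [-8.5, 4.8, 8], "roll": 0, "claw": 0}
  ]
}}

```text
t: 11.62
tool_pos: [0.4083, 0.0823, 0.2872]
tcp_rot: [0.008, 1.0, 0.0, -0.001]
wrist_force: [0.4, 0.1, -0.5]
grip_width: 0.0001
finger_force: 0.0
```

```bash
python3 rot.py
```

```text
11.625 79.3
11.675 82.7
11.725 88.1
11.775 3.5
speed 1.1999580728996277
speed 1.8683796065711058
speed 1.8802993667298509
11.825 [0.41051457 0.08032456 0.28626451] [0.65028998 0.30521472 0.77775159]
```

>>> {"name": "move_arm", "arguments": {
  "deltas": [
    {"linear": [0, 0, 0], "roll": 0, "claw": 0},
    {"linear": [0, 0, 0], "roll": 0, "claw": 0},
    {"linear": [0, 0, 0], "roll": 0, "claw": 0},
    {"linear": [0, 0, 0], "roll": 0, "claw": 0},
    {"linear": [0, 0, 0], "roll": 0, "claw": 0},
    {"linear": [0, 0, 0], "roll": 0, "claw": 0},
    {"linear": [0, 0, 0], "roll": 0, "claw": 0},
    {"linear": [0, 0, 0], "roll": 0, "claw": 0}
  ]
}}

```text
t: 12.82
tool_pos: [0.4106, 0.0809, 0.2873]
tcp_rot: [0.01, 1.0, 0.0, 0.0]
wrist_force: [-0.4, 0.3, 0.1]
grip_width: -0.0003
finger_force: 0.0
```

```bash
python3 rot.py
```

```text
12.825 88.3
12.875 87.2
12.925 86.0
12.975 86.0
speed -0.4076091912689055
speed -0.40229086713556855
speed -0.007616921608329985
13.025 [0.41064657 0.08086259 0.28730682] [0.5609071  0.31871366 0.31709876]
```

>>> {"name": "move_arm", "arguments": {
  "deltas": [
    {"linear": [0, 0, 0], "roll": 0, "claw": 0},
    {"linear": [0, 0, 0], "roll": 0, "claw": 0},
    {"linear": [0, 0, 0], "roll": 0, "claw": 0},
    {"linear": [0, 0, 0], "roll": 0, "claw": 0},
    {"linear": [0, 0, 0], "roll": 0, "claw": 0},
    {"linear": [0, 0, 0], "roll": 0, "claw": 0},
    {"linear": [0, 0, 0], "roll": 0, "claw": 0},
    {"linear": [0, 0, 0], "roll": 0, "claw": 0}
  ]
}}

```text
t: 14.02
tool_pos: [0.4106, 0.0809, 0.2873]
tcp_rot: [0.01, 1.0, -0.0, -0.0]
wrist_force: [-0.1, 1.0, -0.3]
grip_width: 0.0
finger_force: 0.0
```

```bash
python3 rot.py
```

```text
14.025 1.1
14.075 1.5
14.125 1.3
14.175 1.5
speed 0.12262184152908664
speed -0.05608321066373972
speed 0.0508610250108411
14.225 [0.4106578  0.08085487 0.2872925 ] [ 0.07602686 -0.33668003  0.49551741]
```

```bash
python3 - <<'E'
import cv2
i=cv2.imread("pics/rw.png")[190:400,180:480]; cv2.imwrite("pics/rwc.png",cv2.resize(i,None,fx=2.6,fy=2.6,interpolation=cv2.INTER_CUBIC))
E
```

```text
(no output)
```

View pics/rwc.png

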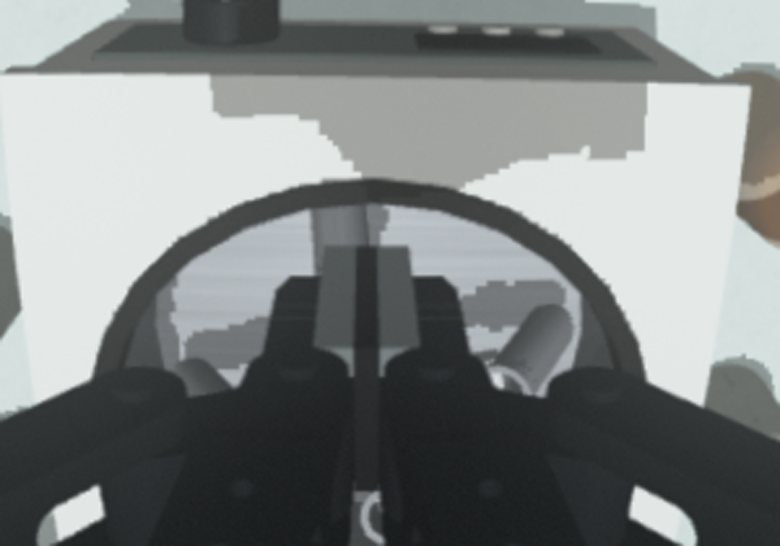

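Stopped, with one arm pointing forward and slightly past it, at about 186°. I'll give a second, longer push the same way, starting from the open sector at 141°.

>>> {"name": "move_arm", "arguments": {
  "deltas": [
    {"linear": [4, 2, -3], "roll": 0, "claw": 0},
    {"linear": [7.2, 3.4, -7], "roll": 0, "claw": 0},
    {"linear": [7.2, 3.4, -10], "roll": 0, "claw": 0},
    {"linear": [7.2, 3.4, -13], "roll": 0, "claw": 0},
    {"linear": [7.2, 3.4, -16], "roll": 0, "claw": 0},
    {"linear": [7.2, 3.4, -17.6], "roll": 0, "claw": 0},
    {"linear": [7.2, 3.4, -17.6], "roll": 0, "claw": 0},
    {"linear": [7.0, 3.0, -17.6], "roll": 0, "claw": 0}
  ]
}}

```text
t: 15.22
tool_pos: [0.4812, 0.1111, 0.1118]
tcp_rot: [0.01, 1.0, 0.0, 0.001]
wrist_force: [-0.4, -0.3, 0.3]
grip_width: -0.0001
finger_force: 0.0
```

```bash
python3 - <<'E'
from h import *
st=state();p=st["tool_pos"];print(p,st["wrist_force"])
c=np.array([.527,.079]);a=np.arctan2(*(p[:2]-c)[::-1]);print(np.degrees(a))
for i,d in enumerate([.16,.22,.3,.38,.46,.5,.5,.4]):
    a+=d; r=.057; print(i,round(np.degrees(a)),np.round((c+r*np.array([np.cos(a),np.sin(a)])-p[:2])*100,1))
E
```

```text
[0.48120876 0.11106446 0.11183595] [-0.35308539 -0.27674544  0.26469134]
144.99908517858384
0 154 [-0.6 -0.7]
1 167 [-1.  -1.9]
2 184 [-1.1 -3.6]
3 206 [-0.6 -5.7]
4 232 [ 1.1 -7.7]
5 261 [ 3.7 -8.8]
6 289 [ 6.5 -8.6]
7 312 [ 8.4 -7.4]
```

>>> {"name": "move_arm", "arguments": {
  "deltas": [
    {"linear": [-0.6, -0.7, 0], "roll": 0, "claw": 0},
    {"linear": [-1.0, -1.9, 0], "roll": 0, "claw": 0},
    {"linear": [-1.1, -3.6, 0], "roll": 0, "claw": 0},
    {"linear": [-0.6, -5.7, 0], "roll": 0, "claw": 0},
    {"linear": [1.1, -7.7, 0], "roll": 0, "claw": 0},
    {"linear": [3.7, -8.8, 0], "roll": 0, "claw": 0},
    {"linear": [6.3, -8.6, 4.5], "roll": 0, "claw": 0},
    {"linear": [6.8, -8.6, 9.5], "roll": 0, "claw": 0}
  ]
}}

```text
t: 16.23
tool_pos: [0.5496, 0.0236, 0.2073]
tcp_rot: [0.011, 1.0, -0.0, 0.0]
wrist_force: [-0.2, 1.0, 0.1]
grip_width: -0.0001
finger_force: 0.0
```

>>> {"name": "move_arm", "arguments": {
  "deltas": [
    {"linear": [-2, -4, 4], "roll": 0, "claw": 0},
    {"linear": [-7, -8, 7], "roll": 0, "claw": 0},
    {"linear": [-12, -12, 7], "roll": 0, "claw": 0},
    {"linear": [-14, -18, 7], "roll": 0, "claw": 0},
    {"linear": [-14, -24, 7], "roll": 0, "claw": 0}
  ]
}}

```text
t: 16.85
tool_pos: [0.4063, -0.211, 0.2771]
tcp_rot: [0.01, 1.0, 0.0, 0.0]
wrist_force: [1.0, -0.7, 0.8]
grip_width: 0.0002
finger_force: 0.0
```

```bash
cat > tr.py <<'E'
from h import *
def grab():
    t=state()["t"]; s=snapshot("top"); a=np.radians(np.arange(360)); out=[]; g=cv2.cvtColor(s["img"],cv2.COLOR_BGR2GRAY)
    for r in np.linspace(.048,.062,6):
        uv=proj(s,np.c_[.527+r*np.cos(a),.079+r*np.sin(a),np.full(360,.110-(r-.048)*1.73)]).astype(np.float32)
        out.append(cv2.remap(g,uv[:,:1].copy(),uv[:,1:].copy(),cv2.INTER_LINEAR)[:,0].astype(float))
    p=np.mean(out,0); f=-(p[:90]+p[90:180]+p[180:270]+p[270:])   # sleeves dark
    return t,np.degrees(np.angle(np.sum((f-f.mean())*np.exp(1j*4*np.radians(np.arange(90))))))/4%90
if __name__=="__main__":
    A=[grab() for _ in range(6)]
    print([(round(t,3),round(x,1)) for t,x in A])
    x=np.unwrap([x for _,x in A],period=90); print("speed",np.radians(np.polyfit([t for t,_ in A],x,1)[0]))
    print(state()["tool_pos"])
E
python3 tr.py
```

```text
[(16.85, np.float64(16.6)), (16.9, np.float64(25.4)), (16.95, np.float64(33.9)), (17.0, np.float64(42.1)), (17.05, np.float64(50.2)), (17.1, np.float64(58.6))]
speed 2.9192343002564463
[ 0.40853161 -0.20881253  0.27622869]
```

The rotor is coasting cleanly at 2.9 rad/s. While it runs down I'll work out the lid angle and the clearances behind it.

```bash
python3 - <<'E'
from h import *
import pickle
S=pickle.load(open("scene0.pkl","rb"));T=pickle.load(open("top0.pkl","rb"))
yaw=np.radians(-2);R=np.array([[np.cos(yaw),-np.sin(yaw)],[np.sin(yaw),np.cos(yaw)]])
def W(x,y,z): return np.r_[np.array([.527,.079])+R@[x,y],z]
for th in np.arange(1.66,1.87,.03):
    e=lambda y,L:W(.117-L*np.cos(th),y,.135+L*np.sin(th))
    print(round(th,2),"scene",np.round(proj(S,[e(.109,.212),e(-.109,.212)]),1).tolist(),"top",np.round(proj(T,[e(.109,.212),e(-.109,.212),e(0,.223)]),1).tolist(),np.round(e(0,.223),3))
def tri(a,b):
    o1,d1=ray(S,*a);o2,d2=ray(T,*b);t=np.linalg.lstsq(np.c_[d1,-d2],o2-o1,rcond=None)[0]; p,q=o1+d1*t[0],o2+d2*t[1]; return np.round((p+q)/2,3),np.linalg.norm(p-q)
print("pipettes",tri((374,128),(302,40)),tri((400,137),(356,42)))
print("shelf x by z",[(z,np.round(atz(T,320,48,z)[0],3)) for z in(.2,.3,.4,.5)])
E
```

```text
1.66 scene [[306.2, 145.7], [358.8, 162.6]] top [[254.6, 160.6], [376.6, 166.2], [315.4, 161.1]] [0.664 0.074 0.357]
1.69 scene [[307.8, 145.6], [360.5, 162.5]] top [[254.9, 157.3], [376.7, 162.9], [315.6, 157.6]] [0.67  0.074 0.356]
1.72 scene [[309.4, 145.5], [362.1, 162.4]] top [[255.2, 154.1], [376.7, 159.6], [315.8, 154.1]] [0.677 0.074 0.356]
1.75 scene [[311.0, 145.6], [363.7, 162.3]] top [[255.5, 150.9], [376.8, 156.4], [316.0, 150.7]] [0.684 0.074 0.354]
1.78 scene [[312.6, 145.7], [365.3, 162.4]] top [[255.8, 147.7], [376.8, 153.3], [316.2, 147.4]] [0.69  0.073 0.353]
1.81 scene [[314.1, 145.8], [366.9, 162.5]] top [[256.2, 144.7], [376.9, 150.2], [316.4, 144.1]] [0.697 0.073 0.352]
1.84 scene [[315.7, 146.0], [368.4, 162.7]] top [[256.5, 141.7], [376.9, 147.2], [316.6, 140.9]] [0.703 0.073 0.35 ]
1.87 scene [[317.2, 146.3], [369.9, 163.0]] top [[256.9, 138.8], [376.9, 144.3], [316.8, 137.8]] [0.71  0.073 0.348]
pipettes (array([0.874, 0.102, 0.385]), np.float64(0.003874711888912246)) (array([0.879, 0.005, 0.375]), np.float64(0.0010288588137226371))
shelf x by z [(0.2, np.float64(0.964)), (0.3, np.float64(0.909)), (0.4, np.float64(0.853)), (0.5, np.float64(0.798))]
```

>>> {"name": "move_arm", "arguments": {
  "deltas": [
    {"linear": [0, 0, 0], "roll": 0, "claw": 0},
    {"linear": [0, 0, 0], "roll": 0, "claw": 0},
    {"linear": [0, 0, 0], "roll": 0, "claw": 0},
    {"linear": [0, 0, 0], "roll": 0, "claw": 0},
    {"linear": [0, 0, 0], "roll": 0, "claw": 0},
    {"linear": [0, 0, 0], "roll": 0, "claw": 0},
    {"linear": [0, 0, 0], "roll": 0, "claw": 0},
    {"linear": [0, 0, 0], "roll": 0, "claw": 0}
  ]
}}

```text
t: 18.15
tool_pos: [0.4089, -0.2097, 0.2763]
tcp_rot: [0.01, 1.0, 0.0, -0.0]
wrist_force: [-0.1, 0.1, 0.3]
grip_width: -0.0003
finger_force: 0.0
```

>>> {"name": "move_arm", "arguments": {
  "deltas": [
    {"linear": [0, 0, 0], "roll": 0, "claw": 0},
    {"linear": [0, 0, 0], "roll": 0, "claw": 0},
    {"linear": [0, 0, 0], "roll": 0, "claw": 0},
    {"linear": [0, 0, 0], "roll": 0, "claw": 0},
    {"linear": [0, 0, 0], "roll": 0, "claw": 0},
    {"linear": [0, 0, 0], "roll": 0, "claw": 0},
    {"linear": [0, 0, 0], "roll": 0, "claw": 0},
    {"linear": [0, 0, 0], "roll": 0, "claw": 0}
  ]
}}

```text
t: 19.15
tool_pos: [0.4089, -0.2097, 0.2763]
tcp_rot: [0.01, 1.0, 0.0, -0.0]
wrist_force: [0.5, 0.5, -0.3]
grip_width: -0.0003
finger_force: 0.0
```

>>> {"name": "move_arm", "arguments": {
  "deltas": [
    {"linear": [0, 0, 0], "roll": 0, "claw": 0},
    {"linear": [0, 0, 0], "roll": 0, "claw": 0},
    {"linear": [0, 0, 0], "roll": 0, "claw": 0},
    {"linear": [0, 0, 0], "roll": 0, "claw": 0},
    {"linear": [0, 0, 0], "roll": 0, "claw": 0},
    {"linear": [0, 0, 0], "roll": 0, "claw": 0},
    {"linear": [0, 0, 0], "roll": 0, "claw": 0},
    {"linear": [0, 0, 0], "roll": 0, "claw": 0}
  ]
}}

```text
t: 20.15
tool_pos: [0.4089, -0.2097, 0.2763]
tcp_rot: [0.01, 1.0, -0.0, -0.0]
wrist_force: [0.4, 0.3, -0.5]
grip_width: 0.0001
finger_force: 0.0
```

```bash
python3 tr.py; python3 - <<'E'
from h import *
s=snapshot("scene"); c=s["img"][125:255,260:430]; cv2.imwrite("pics/lid.png",cv2.resize(c,None,fx=4.5,fy=4.5,interpolation=cv2.INTER_CUBIC))
E
```

```text
[(20.15, np.float64(73.6)), (20.2, np.float64(73.6)), (20.25, np.float64(73.6)), (20.3, np.float64(73.7)), (20.35, np.float64(73.6)), (20.4, np.float64(73.6))]
speed 0.001241139473475906
[ 0.40890635 -0.2096924   0.27629511]
```

View pics/lid.png

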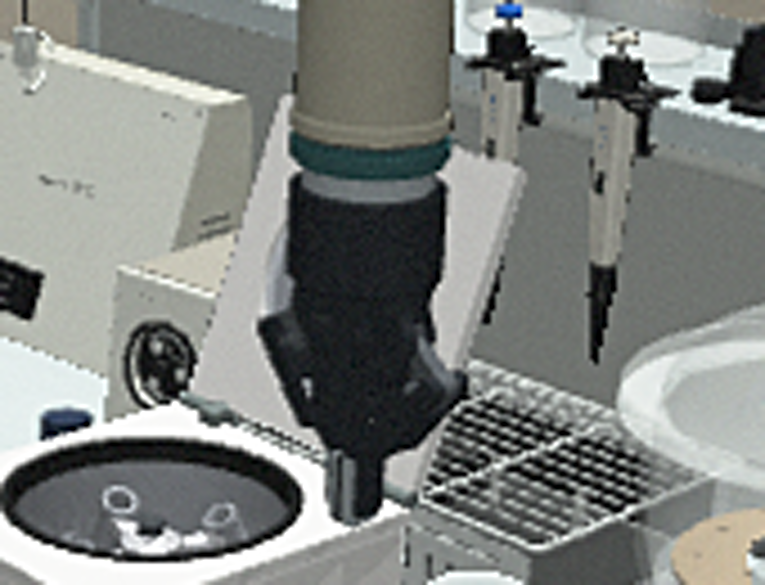

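The rotor has stopped. The right corner of the lid at (525,170) puts its opening near 1.84 rad, so its free edge is at x about 0.70–0.72, z about 0.35. I'll go up and over it with the fingers closed.

>>> {"name": "move_arm", "arguments": {
  "deltas": [
    {"linear": [0, 1, 5], "roll": 0, "claw": 0},
    {"linear": [1, 3, 10], "roll": 0, "claw": 0},
    {"linear": [4, 7, 14], "roll": 0, "claw": 0},
    {"linear": [8, 11, 16], "roll": 0, "claw": 0},
    {"linear": [12, 15, 16], "roll": 0, "claw": 0},
    {"linear": [16, 19, 16], "roll": 0, "claw": 0},
    {"linear": [20, 23, 16], "roll": 0, "claw": 0},
    {"linear": [23, 27, 16], "roll": 0, "claw": 0}
  ]
}}

```text
t: 21.5
tool_pos: [0.6402, 0.0616, 0.4358]
tcp_rot: [0.01, 1.0, -0.0, -0.0]
wrist_force: [0.5, -0.5, -0.1]
grip_width: -0.0002
finger_force: 0.0
```

>>> {"name": "move_arm", "arguments": {
  "deltas": [
    {"linear": [4, 1.3, 0], "roll": 0, "claw": 0},
    {"linear": [8, 1.3, 0], "roll": 0, "claw": 0},
    {"linear": [11.5, 1.3, 0], "roll": 0, "claw": 0},
    {"linear": [11.5, 1.3, 0], "roll": 0, "claw": 0}
  ]
}}

```text
t: 22.0
tool_pos: [0.7554, 0.0731, 0.4328]
tcp_rot: [0.01, 1.0, -0.0, -0.002]
wrist_force: [0.0, -0.3, 0.5]
grip_width: -0.0
finger_force: 0.0
```

```bash
python3 - <<'E'
from h import *
st=state();print(st["tool_pos"],st["joint_positions"],st["wrist_force"])
s=snapshot("scene"); c=s["img"][60:230,240:440]; cv2.imwrite("pics/lid2.png",cv2.resize(c,None,fx=3.5,fy=3.5,interpolation=cv2.INTER_CUBIC))
E
```

```text
[0.75536457 0.07306632 0.43275041] [-0.18479122  0.74416042  0.1414813   0.80906087 -0.09506138  1.5966373
  1.4680146 ] [ 0.00149786 -0.30496173  0.46080202]
```

View pics/lid2.png

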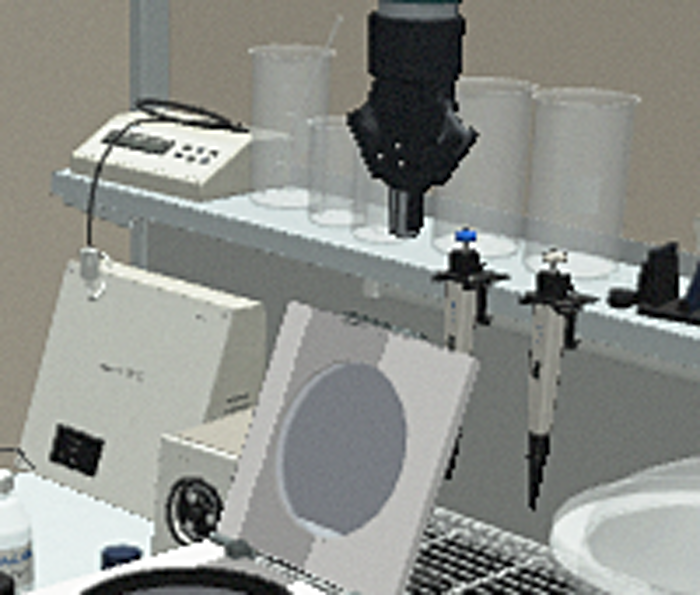

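The fingers are behind and above the lid's grip, seen at (385,322). I'll descend carefully and watch the force.

>>> {"name": "move_arm", "arguments": {
  "deltas": [
    {"linear": [0, 0, -2], "roll": 0, "claw": 0},
    {"linear": [0, 0, -4], "roll": 0, "claw": 0},
    {"linear": [0, 0, -5.5], "roll": 0, "claw": 0},
    {"linear": [0, 0, -6], "roll": 0, "claw": 0},
    {"linear": [0, 0, -6.5], "roll": 0, "claw": 0},
    {"linear": [0, 0, -7], "roll": 0, "claw": 0}
  ]
}}

```text
t: 22.8
tool_pos: [0.7542, 0.0733, 0.3668]
tcp_rot: [0.01, 1.0, 0.0, 0.001]
wrist_force: [0.7, 0.2, 0.3]
grip_width: 0.0002
finger_force: 0.0
```

>>> {"name": "move_arm", "arguments": {
  "deltas": [
    {"linear": [0, 0, -1], "roll": 0, "claw": 0},
    {"linear": [0, 0, -2], "roll": 0, "claw": 0},
    {"linear": [-0.5, 0, -2], "roll": 0, "claw": 0},
    {"linear": [-1, 0, -2], "roll": 0, "claw": 0},
    {"linear": [-1.5, 0, -2], "roll": 0, "claw": 0},
    {"linear": [-2, 0, -2], "roll": 0, "claw": 0},
    {"linear": [-2.5, 0, -2], "roll": 0, "claw": 0},
    {"linear": [-3, 0, -2], "roll": 0, "claw": 0}
  ]
}}

```text
t: 23.8
tool_pos: [0.7235, 0.0733, 0.3463]
tcp_rot: [0.01, 1.0, 0.0, -0.0]
wrist_force: [0.9, -0.3, 0.6]
grip_width: 0.0
finger_force: 0.7
```

>>> {"name": "move_arm", "arguments": {
  "deltas": [
    {"linear": [-1, 0, 0], "roll": 0, "claw": 0},
    {"linear": [-2.5, 0, 0], "roll": 0, "claw": 0},
    {"linear": [-4, 0, 0], "roll": 0, "claw": 0},
    {"linear": [-5.5, 0, 0], "roll": 0, "claw": 0},
    {"linear": [-7, 0, 0], "roll": 0, "claw": 0},
    {"linear": [-8.5, 0, 0], "roll": 0, "claw": 0},
    {"linear": [-10, 0, -0.2], "roll": 0, "claw": 0},
    {"linear": [-11.5, 0, -0.5], "roll": 0, "claw": 0}
  ]
}}

```text
t: 24.8
tool_pos: [0.6076, 0.0736, 0.3412]
tcp_rot: [0.01, 1.0, 0.0, -0.0]
wrist_force: [0.7, 0.2, -1.4]
grip_width: 0.0002
finger_force: 0.5
```

>>> {"name": "move_arm", "arguments": {
  "deltas": [
    {"linear": [-1.5, 0, -0.3], "roll": 0, "claw": 0},
    {"linear": [-3, 0, -0.6], "roll": 0, "claw": 0},
    {"linear": [-4.5, 0, -1], "roll": 0, "claw": 0},
    {"linear": [-6, 0, -1.3], "roll": 0, "claw": 0},
    {"linear": [-7, 0, -1.5], "roll": 0, "claw": 0}
  ]
}}

```text
t: 25.42
tool_pos: [0.5372, 0.0732, 0.326]
tcp_rot: [0.01, 1.0, -0.0, -0.001]
wrist_force: [0.6, -0.3, -0.2]
grip_width: 0.0001
finger_force: 0.1
```

Now I'll lift clear, wait for it to sink and check numerically, since all ten picture views are used.

>>> {"name": "move_arm", "arguments": {
  "deltas": [
    {"linear": [0, 0, 3], "roll": 0, "claw": 0},
    {"linear": [0, -2, 7], "roll": 0, "claw": 0},
    {"linear": [-3, -6, 8], "roll": 0, "claw": 0},
    {"linear": [-6, -11, 8], "roll": 0, "claw": 0},
    {"linear": [-9, -17, 8], "roll": 0, "claw": 0},
    {"linear": [-11, -23, 8], "roll": 0, "claw": 0},
    {"linear": [-12, -28, 8], "roll": 0, "claw": 0},
    {"linear": [-12, -30, 8], "roll": 0, "claw": 0}
  ]
}}

```text
t: 26.42
tool_pos: [0.4165, -0.2301, 0.4065]
tcp_rot: [0.013, 1.0, -0.001, -0.0]
wrist_force: [-0.1, 0.2, 0.0]
grip_width: -0.0002
finger_force: 0.0
```

>>> {"name": "move_arm", "arguments": {
  "deltas": [
    {"linear": [0, 0, 0], "roll": 0, "claw": 0},
    {"linear": [0, 0, 0], "roll": 0, "claw": 0},
    {"linear": [0, 0, 0], "roll": 0, "claw": 0},
    {"linear": [0, 0, 0], "roll": 0, "claw": 0},
    {"linear": [0, 0, 0], "roll": 0, "claw": 0},
    {"linear": [0, 0, 0], "roll": 0, "claw": 0},
    {"linear": [0, 0, 0], "roll": 0, "claw": 0},
    {"linear": [0, 0, 0], "roll": 0, "claw": 0}
  ]
}}

```text
t: 27.42
tool_pos: [0.4189, -0.2267, 0.4063]
tcp_rot: [0.01, 1.0, 0.0, -0.0]
wrist_force: [0.2, 0.9, -0.6]
grip_width: -0.0004
finger_force: 0.0
```

>>> {"name": "move_arm", "arguments": {
  "deltas": [
    {"linear": [0, 0, 0], "roll": 0, "claw": 0},
    {"linear": [0, 0, 0], "roll": 0, "claw": 0},
    {"linear": [0, 0, 0], "roll": 0, "claw": 0},
    {"linear": [0, 0, 0], "roll": 0, "claw": 0},
    {"linear": [0, 0, 0], "roll": 0, "claw": 0},
    {"linear": [0, 0, 0], "roll": 0, "claw": 0},
    {"linear": [0, 0, 0], "roll": 0, "claw": 0},
    {"linear": [0, 0, 0], "roll": 0, "claw": 0}
  ]
}}

```text
t: 28.42
tool_pos: [0.4189, -0.2267, 0.4063]
tcp_rot: [0.01, 1.0, -0.0, -0.0]
wrist_force: [-0.4, -0.7, 0.9]
grip_width: -0.0
finger_force: 0.0
```

```bash
python3 - <<'E'
from h import *
import pickle,time
T=pickle.load(open("top0.pkl","rb")); s=snapshot("top")
g=cv2.cvtColor(s["img"],cv2.COLOR_BGR2GRAY).astype(float); g0=cv2.cvtColor(T["img"],cv2.COLOR_BGR2GRAY)
yaw=np.radians(-2);R=np.array([[np.cos(yaw),-np.sin(yaw)],[np.sin(yaw),np.cos(yaw)]])
W=lambda x,y,z:np.r_[np.array([.527,.079])+R@[x,y],z]
x=np.arange(-.14,.2,.01)
for y in(-.095,0,.095):
  print(y,[int(g[int(v),int(u)]) for u,v in proj(s,[W(a,y,.145) for a in x])])
for d in range(2):
  a=snapshot("top")["img"].astype(int); print("motion",np.abs(a-s["img"].astype(int))[200:325,255:380].mean())
# coarse map, every 6 px
print(g[130:325:8,250:385:7].astype(int))
E
```

```text
-0.095 [117, 102, 126, 127, 122, 128, 126, 127, 127, 127, 128, 128, 128, 126, 126, 126, 127, 125, 126, 126, 127, 128, 127, 127, 126, 108, 79, 117, 117, 116, 115, 84, 64, 62]
0 [116, 93, 125, 121, 86, 122, 121, 96, 107, 108, 109, 112, 110, 103, 101, 111, 112, 110, 109, 109, 109, 106, 85, 122, 128, 125, 116, 115, 116, 116, 115, 59, 69, 43]
0.095 [117, 94, 127, 127, 122, 128, 127, 128, 127, 128, 128, 128, 128, 128, 129, 126, 127, 125, 127, 127, 126, 128, 127, 127, 126, 109, 80, 117, 116, 116, 89, 70, 84, 46]
motion 0.8773973333333334
motion 0.87008
[[104  50  53  48  47  58  62  57  60  58  61  58  79  61  60  62  62  63
  104 116]
 [ 98  46  53  49  48  49  57  52  55  55  55  57  76  57  58  59  57  58
  100 116]
 [ 97  50  61  59  57  55  62  53  55  57  59  60  76  60  58  60  58  58
  113 116]
 [100  52  57  49  53  52  63  56  57  60  59  62  78  63  61  58  60  60
  111 115]
 [101  51  58  57  57  56  68  58  57  57  58  60  79  61  61  61  64  63
  113 114]
 [114  69  78  74  72  68  69  68  67  68  69  72  78  78  79  80  80  76
  101 115]
 [116 111  40 108 108 105 108 108  99 
[... 877 characters left out ...]
 129 118
  118  67]
 [118 117 127 128 123 105 111 108 109 111 110 110 109 102  92 126 128 119
  118  58]
 [115 117 128 126 127 103 107 109 106 108 109 108 110  92 126 128 127 117
  117 112]
 [ 63 116 128 126 125 127 119  88 101 109 106  95 109 127 125 127 129 117
  119 120]
 [ 61 118 128 127 127 126 126 126 128 126 126 126 127 128 127 127 128 117
  116 117]
 [115 117 123 126 118 119  81  86  87  84  87  87 120 126 127 128 126 117
  117 118]
 [117 119 127 127 128 126 127 127 126 127 125 127 126 126 126 126 126 116
  118 116]
 [117 117 117 118 118 116 117 116 114 111 112  60  49  67 103  97 119 115
  115 116]
 [117 116 116 118 118 117 118 115 117 117 118 116 116 115 117 117 117 117
  116 115]]
```

The lid is down: the grip strip appears at x about -0.10 in the centrifuge's frame (shut predicts -0.106), and nothing is moving. I'll wait a moment more, then hand in.

>>> {"name": "move_arm", "arguments": {
  "deltas": [
    {"linear": [0, 0, 0], "roll": 0, "claw": 0},
    {"linear": [0, 0, 0], "roll": 0, "claw": 0},
    {"linear": [0, 0, 0], "roll": 0, "claw": 0},
    {"linear": [0, 0, 0], "roll": 0, "claw": 0},
    {"linear": [0, 0, 0], "roll": 0, "claw": 0},
    {"linear": [0, 0, 0], "roll": 0, "claw": 0},
    {"linear": [0, 0, 0], "roll": 0, "claw": 0},
    {"linear": [0, 0, 0], "roll": 0, "claw": 0}
  ]
}}

```text
t: 29.58
tool_pos: [0.4189, -0.2267, 0.4063]
tcp_rot: [0.01, 1.0, 0.0, -0.0]
wrist_force: [0.5, 0.0, 0.4]
grip_width: 0.0
finger_force: 0.0
```

>>> {"name": "move_arm", "arguments": {
  "deltas": [
    {"linear": [0, 0, 0], "roll": 0, "claw": 0},
    {"linear": [0, 0, 0], "roll": 0, "claw": 0},
    {"linear": [0, 0, 0], "roll": 0, "claw": 0},
    {"linear": [0, 0, 0], "roll": 0, "claw": 0},
    {"linear": [0, 0, 0], "roll": 0, "claw": 0},
    {"linear": [0, 0, 0], "roll": 0, "claw": 0},
    {"linear": [0, 0, 0], "roll": 0, "claw": 0},
    {"linear": [0, 0, 0], "roll": 0, "claw": 0}
  ]
}}

```text
t: 30.58
tool_pos: [0.4189, -0.2267, 0.4063]
tcp_rot: [0.01, 1.0, -0.0, -0.0]
wrist_force: [-0.3, 0.4, 0.6]
grip_width: 0.0002
finger_force: 0.0
```

```bash
python3 -c "
from station import hand_in; print(hand_in())"
```

```text
the job is handed in; nothing more can be done
None
```

I handed the job in at about 31 s, with no verdict returned: the spatula lies flat on the open bench, the rotor ran on by itself and stopped after an estimated 10 rad or more in all (not measured directly), and the lid sank shut softly.

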